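# Tighten the bit in the tilting chuck fixture and wedge its plate up

## Task

Set the drill bit up for grinding: first turn the sleeve of the upright chuck clockwise (seen from above) until its jaws grip the bit firmly, and let go of it; then take the tapered wedge (its upright heel is the handle; not the level packing piece that looks like it), slide its thin end along the bench under the round nose bar of the hinged plate, and push until the plate just lifts off its base, by about 4 mm. Finish while still gripping the wedge and holding it there, with the plate carried by the wedge alone, and leave everything else on the bench where it is.

Things in the scene. Friction and masses are not known exactly. Their poses are not given: they have to be found in the camera images.
- fixture: Green fixed base: two parallel rails along its x, each 175 long, 14 wide, 18 high, 96 mm clear between them, joined at the far end (x 145 to 175). Place and yaw vary. Origin on the bench (z=0) straight below the middle of the nose bar; +x points from the nose bar to the hinge: the way to push the wedge. The bench between the rails is bare from x=0 to 145.
- plate: Steel plate 145 x 116 x 10 mm resting on the rails, top 28 mm above the bench. Origin on its hinge line (along y, far end, 150 mm from the nose bar, 23 mm up), axes as the base's. Its free end carries a round nose bar, 12 mm thick, 88 long along y, between the rails; the wedge lifts it by this bar. The bar bears about 5 N; pushing the wedge in takes 8 to 15 N, more if pressed down.
- nose (a point): Middle of the underside of the nose bar: 16 mm above the bench with the plate down, rising with it (20 mm is the lift of 4 mm asked for).
- sleeve (a joint): Angle of the chuck sleeve, rad: grows as it turns clockwise seen from above. Starts at 0 (open) to 0.25; the three jaws close together by 4.5 mm per rad and reach the bit at about 0.9 (0.25 more at a firm twist). Stiff (0.15 N m of friction), stays where it is left. The jaws grip firmly once it is turned with 0.3 N m or more against the bit.
- sleeve_center (a point): Middle of the sleeve's top rim, on the chuck's axis, 65 mm from the nose bar along the base's +x, 68 mm above the bench. Sleeve: dark round ridged ring, 46 mm outer diameter, 28 mm high (40 to 68 mm above the bench); grip it across its diameter from above at any yaw. The jaws stick 4 mm out of it.
- jaw0: One of three steel chuck jaws, inside the sleeve (7 mm wide, 29 high). Origin on the chuck's axis at its floor (40 mm above the bench), not on the jaw.
- jaw1: Second jaw, likewise.
- jaw2: Third jaw, likewise.
- bit: Steel drill bit, 12 mm diameter, 56 mm long, standing loose, point up, on the chuck's floor in the middle of the open jaws; origin at the centre of its foot, 40 mm above the bench; its point is 96 mm above the bench.
- wedge: Loose aluminium wedge lying flat, left or right of the fixture, yaw within 0.6; 140 long, 30 wide, 0.25 kg. Origin: centre of its underside; +x to the thin end (x=+70, 5 mm thick). The ramp rises 1 in 5 to 27 mm at x=-40 (16 mm thick at x=+15, 20 mm at x=-5). Behind it an upright heel to grip: x -70 to -40, 30 wide, 62 mm high.
- packing: Loose aluminium packing piece: same length, width and heel as the wedge but level, 9 mm thick. On the other side. Not needed.
- jar: Amber glass jar, 52 mm diameter, 70 high. Bystander.
- collar: Steel collar, 38 mm diameter, 16 high. Bystander.
- wrench: Steel wrench 150 mm long lying on the bench. Bystander.
- screwdriver: Screwdriver 190 mm long, lying. Bystander.
- tray: Dark steel parts tray 100 x 120 x 35 mm. Bystander.
- stub: Brass bar stub, 40 mm diameter, 50 high, standing. Bystander.
Things that resemble listed ones, but are neither listed nor needed, are in the scene too. What is shaped like the wedge but orange is not meant.

How it is judged:
By the outcome, as a careful person would: the job done as asked, in the order asked, and still so for the second after the job is handed in, while the arm keeps its last pose, push and grip.
It also fails if it takes over 61 s, if anything falls off the work surface, if the arm or the gripper's body presses on something with over 40 N, if the wrist force passes 120 N, or if a joint passes its speed limit or range.

## Robot

A 6-joint arm with a two-finger parallel gripper is mounted at the origin on the work surface. World frame = base frame: x ahead of the robot, y to its left, z up, the work surface at z = 0. Lengths are in mm, angles in rad, forces in N, time in s.
With the tool pointing down it reaches from about 350 to 775 mm from the base axis. Payload 7.3 kg.
Tool frame: the origin (TCP) lies on the mounting face of the last link; the fingertips stand 178 mm ahead of it and the grasp point (between the pads) lies 159 mm ahead of it (bot.grip_point_offset is the distance from the TCP to the grasp point, in mm); x points along the fingers, y is the direction in which the jaws open and shut, and the axes are right-handed (so a half turn about x gives the same grasp; the last joint's range is limited). The gripper opens to 92 mm and grips with 3 to 60 N. Pads are 19 mm wide; open, the fingers measure 130 mm over their backs; the gripper's body (75 mm by 190 mm) begins 47 mm behind the grasp point.
Start: joints at [1.196, 0.342, 1.524, -0, 1.275, -0.146], TCP at [119.052, 511.326, 404.741] pointing down, gripper open.
Joint ranges: [-2.53, 2.53], [-0.77, 2.02], [0.04, 2.7], [-1, 4.14], [0.28, 2.66], [-3.11, 3.11]. Speed limits (rad/s): [2.57, 2.57, 3.14, 3.14, 3.14, 3.14].

## Interface

Orientations are given as [roll, pitch, yaw] about the fixed x, y, z axes, in that order (R = Rz(yaw) Ry(pitch) Rx(roll)).
In Python, from plant import bot gives the robot as it stands.
- The arm moves only by the tool arm_command, never from a script. Its argument "moves" is a list of rows, each a list of 5 numbers: the shift along the tool's x, y, z in cm, then the turn about the tool's x in degrees, then the opening, from 0 (shut) to 1 (fully open). A call has 1 to 10 rows; each row is the pose to reach, as a shift and turn from the pose measured when the call began, along the tool's axes at that moment; what a row does not reach only later rows make up. A row lasts 1/10 s, in which the tool goes at most 50 mm and 8.59 degrees, less where a joint would pass 70% of its speed; a pose out of reach is approached as far as the arm can. A call with a gripper value outside its range is refused whole. The fingers move at their own pace and stop on an object; the grip force is fixed at half the most. Time passes only in rows, so rows that repeat a pose let the fingers close. It gives the time, the measured TCP pose, the force and the opening at its end, in the units of the state.
- bot.get_obs(): the state, without advancing time (a new reading comes with each control period).
- bot.capture(name): name is "scene" or "top" or "wrist"; returns a dict with "frame" (420x560x3 uint8, blue, green, red), "K" (3x3 intrinsics, pixels), "origin" and "orientation" of the camera in the world; the wrist camera has in their place "T_tool_cam" (4x4, takes a point from camera to tool coordinates, whose origin is the TCP and whose axes are the tool frame's). Camera axes: x right, y down, z forward; pixel columns grow to the right and rows downward; lengths in mm; the calibration is good to about 2 mm. A picture is of the moment at which its call begins: read the wrist's pose just before it. There is no depth.
- bot.close_job(): hands the job in, once; it reports no verdict.
The state is a dict: "time": time; "joint_positions": joint angles; "dq": joint speeds; "tau": joint torques, N m; "tool_pos": TCP position; "tcp_rot": TCP orientation; "contact_force": force on the tool from outside, world axes, zero at the start; "moment": the same for the moment, N m; "grip_width": finger opening in mm.
Only numpy, scipy, OpenCV 4.12 (cv2) and the standard library are available. Lean on these libraries where they do the work, as an engineer would, in place of code of your own. Each camera call takes 0.05 s, during which the arm holds its last target.

## Working session

There is one attempt and no reset: what is moved stays moved. The work goes in short steps, Python scripts to look and compute and a tool call to move; the robot and the scene stay as the last step left them, time stands still between calls to the robot, and variables do not carry over. Pictures are saved under pics/ and viewed, and the job is handed in when it is done.

Besides the shell and the picture viewer there is one more tool, called in YAML: its name, and indented under it one key for each argument. arm_command: Moves the arm, as the interface text tells. Its arguments: {"type":"object","properties":{"moves":{"type":"array"}},"required":["moves"]}

```bash
mkdir -p pics; ls; python3 - <<'E'
from plant import bot
import cv2
o=bot.get_obs(); print({k:(v if not hasattr(v,'round') else v) for k,v in o.items()})
for n in ["scene","top","wrist"]:
    c=bot.capture(n); cv2.imwrite(f"pics/{n}0.png",c["frame"]); print(n,{k:v for k,v in c.items() if k!="frame"})
print(bot.grip_point_offset)
E
```

```text
pics
{'time': 0.0, 'joint_positions': array([ 1.19601349e+00,  3.42739052e-01,  1.52498367e+00, -1.62131174e-05,
        1.27541073e+00, -1.45986154e-01]), 'dq': array([-1.55641122e-03,  1.73617605e-04,  4.39997382e-05, -3.20088754e-04,
       -3.44083514e-04, -2.16076912e-03]), 'tau': array([-1.13132042e-03, -4.31247067e+01, -2.44225323e+01,  7.17013143e-02,
        5.61280386e-02, -1.27172584e-04]), 'tool_pos': array([119.00026365, 511.20745019, 404.04792076]), 'tcp_rot': array([-1.70672075,  1.56925545, -1.9355127 ]), 'contact_force': array([-0.18116347,  0.43564167,  0.41136182]), 'moment': array([-0.03328174, -0.03869312, -0.01962362]), 'grip_width': 91.90453684031453}
scene {'K': array([[467.90322024,   0.        , 280.64330281],
       [  0.        , 467.90322024, 214.32656296],
       [  0.        ,   0.        ,   1.        ]]), 'origin': array([1385.45858462,  217.76094052,  951.46282427]), 'orientation': array([-2.38464473, -0.00965423,  1.81152628])}
top {'K': array([[384.85543396,   0.        , 282.99803303],
       [  0.        , 384.85543396, 216.15892352],
       [  0.        ,   0.        ,   1.        ]]), 'origin': array([ 346.17215208,   12.07771246, 1020.57567107]), 'orientation': array([-2.93504876e+00,  2.10856657e-03, -1.65732601e+00])}
wrist {'K': array([[368.69376123,   0.        , 280.90451327],
       [  0.        , 368.69376123, 207.21939929],
       [  0.        ,   0.        ,   1.        ]]), 'T_tool_cam': array([[-1.59911178e-04, -2.44013421e-01,  9.69771842e-01,
         2.01185284e+01],
       [ 9.99999864e-01,  4.42145792e-04,  2.76148112e-04,
        -2.08548648e-01],
       [-4.96164384e-04,  9.69771754e-01,  2.44013317e-01,
        -6.55483637e+01],
       [ 0.00000000e+00,  0.00000000e+00,  0.00000000e+00,
         1.00000000e+00]])}
159.20000000000002
```

View pics/scene0.png

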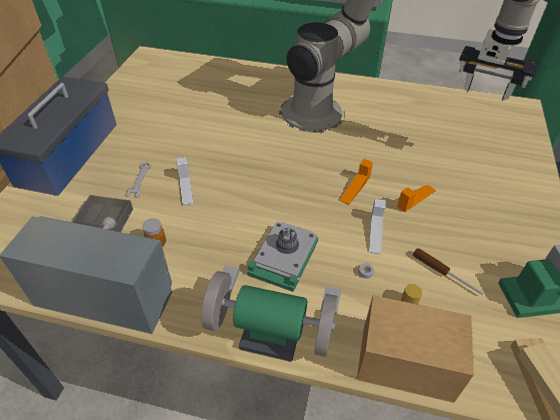

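View pics/top0.png

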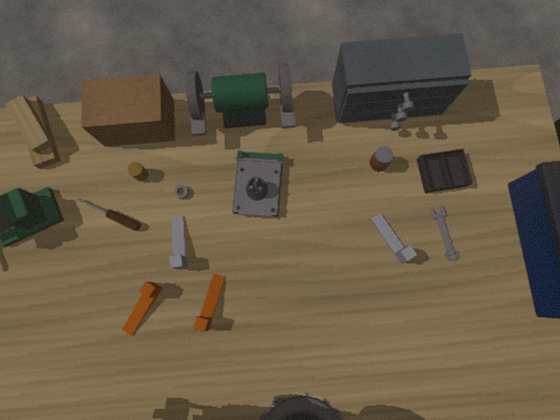

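View pics/wrist0.png

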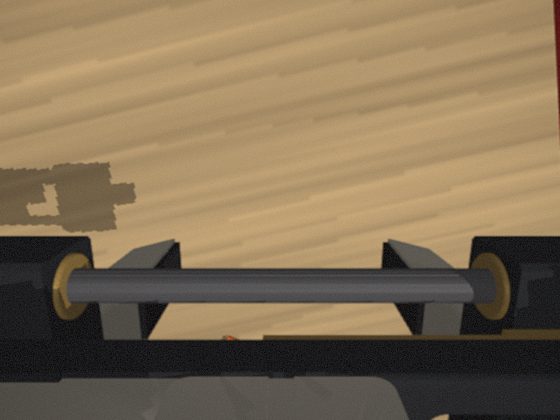

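```bash
python3 - <<'E'
import cv2
t=cv2.imread("pics/top0.png"); s=cv2.imread("pics/scene0.png")
cv2.imwrite("pics/t_fix.png",cv2.resize(t[140:230,220:300],None,fx=6.6,fy=6.6,interpolation=cv2.INTER_CUBIC))
cv2.imwrite("pics/t_wl.png",cv2.resize(t[205:285,150:210],None,fx=7,fy=7,interpolation=cv2.INTER_CUBIC))
cv2.imwrite("pics/t_wr.png",cv2.resize(t[205:275,360:425],None,fx=8,fy=8,interpolation=cv2.INTER_CUBIC))
a=cv2.resize(s[150:212,165:205],None,fx=8,fy=8,interpolation=cv2.INTER_CUBIC)
b=cv2.resize(s[195:257,360:395],None,fx=8,fy=8,interpolation=cv2.INTER_CUBIC)
import numpy as np
cv2.imwrite("pics/s_w.png",np.hstack([a,b]))
cv2.imwrite("pics/s_fix.png",cv2.resize(s[215:295,240:325],None,fx=7,fy=7,interpolation=cv2.INTER_CUBIC))
E
```

```text
(no output)
```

View pics/t_fix.png

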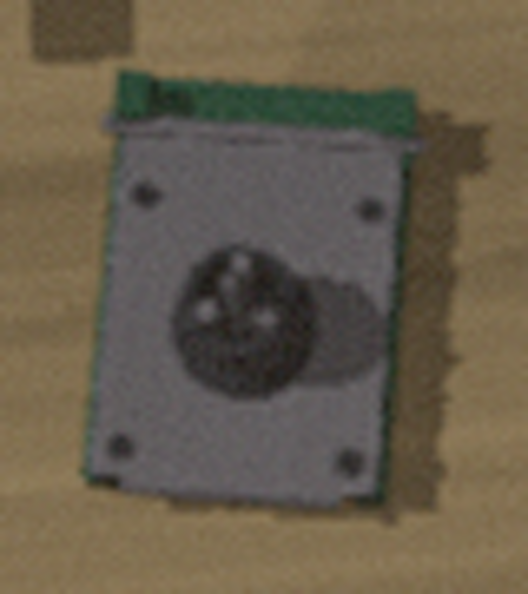

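View pics/t_wl.png

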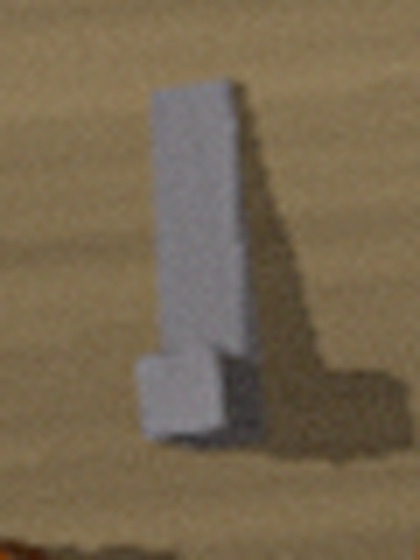

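View pics/t_wr.png

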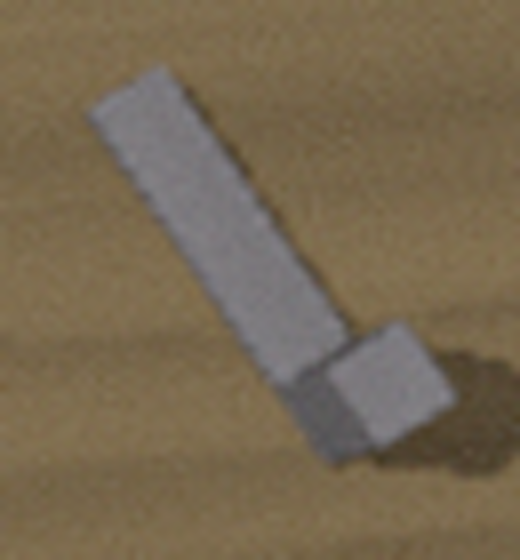

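View pics/s_w.png

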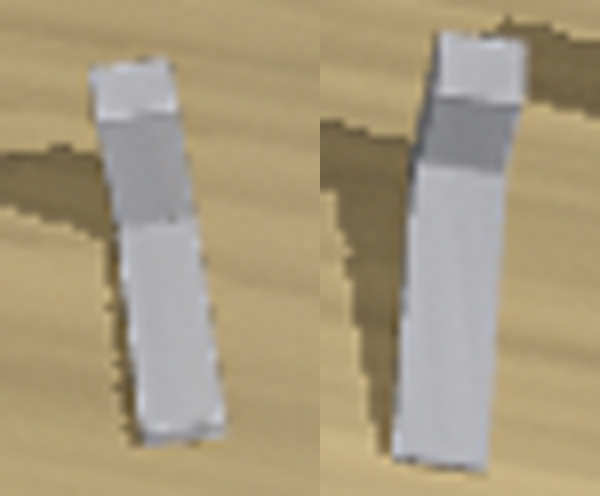

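View pics/s_fix.png

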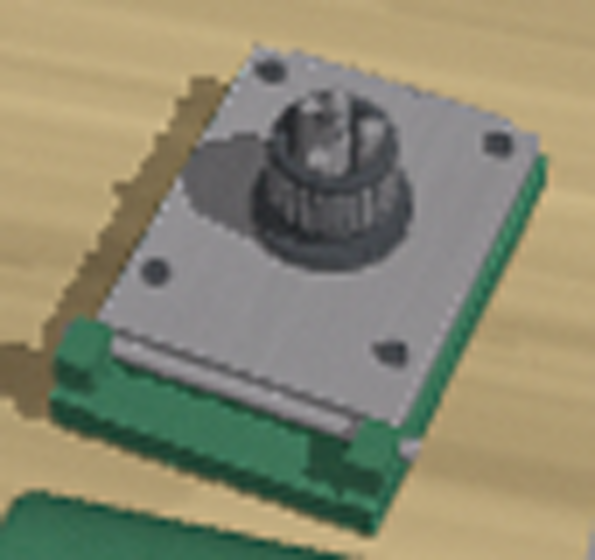

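```bash
cat > h.py <<'E'
import numpy as np
from scipy.spatial.transform import Rotation as R
from plant import bot
np.set_printoptions(precision=3,suppress=True)
CAMS={"top":dict(K=np.array([[384.85543396,0,282.99803303],[0,384.85543396,216.15892352],[0,0,1]]),o=np.array([346.17215208,12.07771246,1020.57567107]),e=[-2.93504876,2.10856657e-03,-1.65732601]),
"scene":dict(K=np.array([[467.90322024,0,280.64330281],[0,467.90322024,214.32656296],[0,0,1]]),o=np.array([1385.45858462,217.76094052,951.46282427]),e=[-2.38464473,-0.00965423,1.81152628])}
for c in CAMS.values(): c["R"]=R.from_euler("xyz",c["e"]).as_matrix()
def wristcam(obs,T,K):
    Rt=R.from_euler("xyz",obs["tcp_rot"]).as_matrix()
    return dict(K=K,o=obs["tool_pos"]+Rt@T[:3,3],R=Rt@T[:3,:3])
def bp(c,uv,z):
    if isinstance(c,str): c=CAMS[c]
    d=c["R"]@np.linalg.solve(c["K"],[uv[0],uv[1],1.]); return c["o"]+d*(z-c["o"][2])/d[2]
def pj(c,p):
    if isinstance(c,str): c=CAMS[c]
    q=c["K"]@(c["R"].T@(np.asarray(p,float)-c["o"])); return q[:2]/q[2]
def crop(uv,s,o): return [o[0]+(uv[0]+.5)/s-.5,o[1]+(uv[1]+.5)/s-.5]
E
python3 - <<'E'
from h import *
f=lambda u,v,z:bp("top",crop((u,v),7,(150,205)),z)
print("wedge heel top"); H=[f(137,362,62),f(207,345,62),f(222,428,62),f(150,440,62)]
for p in H: print(p)
T=[f(152,92,5),f(230,80,5)]; print("thin",*T)
hc=np.mean(H,0)[:2]; tc=np.mean(T,0)[:2]; d=tc-hc; print("dist(125)",np.linalg.norm(d),"yaw",np.arctan2(d[1],d[0]),"heel c",hc,"thin c",tc)
g=lambda u,v,z:bp("top",crop((u,v),6.6,(220,140)),z)
hs=[g(146,195,28),g(371,210,28),g(120,446,28),g(349,463,28)]
print("holes");[print(p) for p in hs]
d=(hs[0]+hs[1]-hs[2]-hs[3])[:2]; print("yaw",np.arctan2(d[1],d[0]),"len",np.linalg.norm(d)/2,"c",np.mean(hs,0))
d=(hs[0]+hs[2]-hs[1]-hs[3])[:2];print("yaw y",np.arctan2(-d[0],d[1]),np.linalg.norm(d)/2)
print("plate free corners",g(85,483,28),g(385,500,28),"pin",g(108,128,23),g(418,148,23))
print("green far",g(118,72,18),g(415,92,18))
print("sleeve c",g(240,322,68))
k=lambda u,v,z:bp("scene",crop((u,v),7,(240,215)),z)
print("scene: free corners",k(262,47,28),k(540,138,28),"holes",k(270,70,28),k(497,144,28),k(155,271,28),k(391,352,28),"sleeve top",k(335,140,68))
E
```

```text
wedge heel top
[469.308 288.216  62.   ]
[473.213 263.187  62.   ]
[443.289 258.811  62.   ]
[441.268 284.346  62.   ]
thin [580.246 296.181   5.   ] [582.362 266.086   5.   ]
dist(125) 124.7594533193251 yaw 0.06010174762408016 heel c [456.77 273.64] thin c [581.304 281.134]
holes
[692.77   96.252  28.   ]
[678.319   4.914  28.   ]
[588.246 113.461  28.   ]
[573.287  22.464  28.   ]
yaw -0.16437604478978396 len 106.20960993127136 c [633.155  59.273  28.   ]
yaw y -0.159919965678442 92.34536254759794
plate free corners [574.288 128.364  28.   ] [556.933   9.363  28.   ] pin [724.939 110.485  23.   ] [705.053 -16.699  23.   ]
green far [751.14  105.292  18.   ] [731.484 -17.721  18.   ]
sleeve c [623.891  59.755  68.   ]
scene: free corners [563.394  15.088  28.   ] [582.451 126.849  28.   ] holes [574.142  20.922  28.   ] [589.313 111.861  28.   ] [678.814   4.427  28.   ] [693.466  94.589  28.   ] sleeve top [636.201  60.048  68.   ]
```

```bash
python3 - <<'E'
from h import *
for n,u,v,z in [("orange a thin",218,277,5),("orange a heel top",202,323,62),("orange a mid-left",203,305,20),("orange b heel",150,289,62),("orange b thin",130,330,5),("collar",182,191,16),("stub",137,170,50),("scrd handle",137,226,10),("scrd tip",82,200,5),("grinder footL",198,133,0),("grinder footR",288,126,0),("wheelL bottom",195,110,60),("wheelR",287,100,60),("motor front",240,112,60),("jar",383,156,70)]:
    print(n,bp("top",(u,v),z))
o=bot.get_obs(); print(R.from_euler("xyz",o["tcp_rot"]).as_matrix())
E
```

```text
orange a thin [411.42  178.891   5.   ]
orange a heel top [301.719 213.574  62.   ]
orange a mid-left [343.608 217.964  20.   ]
orange b heel [393.128 337.039  62.   ]
orange b thin [297.695 408.639   5.   ]
collar [649.081 262.209  16.   ]
stub [706.793 370.515  50.   ]
scrd handle [564.429 386.675  10.   ]
scrd tip [650.693 537.222   5.   ]
grinder footL [820.706 215.319   0.   ]
grinder footR [819.642 -41.139   0.   ]
wheelL bottom [860.187 208.716  60.   ]
wheelR [867.791 -42.073  60.   ]
motor front [843.666  87.665  60.   ]
jar [ 681.8   -276.764   70.   ]
[[-0.     0.227  0.974]
 [-0.001  0.974 -0.227]
 [-1.    -0.001 -0.   ]]
```

arm_command:
  moves:
    - [0, -32.2, 60.1, 0, 1]
    - [0, -32.2, 60.1, 0, 1]
    - [0, -32.2, 60.1, 0, 1]
    - [0, -32.2, 60.1, 0, 1]
    - [0, -32.2, 60.1, 0, 1]
    - [0, -32.2, 60.1, 0, 1]
    - [0, -32.2, 60.1, 0, 1]
    - [0, -32.2, 60.1, 0, 1]
    - [0, -32.2, 60.1, 0, 1]
    - [0, -32.2, 60.1, 0, 1]

```text
time: 1.15
tool_pos: [495.9, 179.6, 404.4]
tcp_rot: [-1.89, 1.57, -2.119]
contact_force: [0.8, 0.7, -0.3]
grip_width: 91.8
```

arm_command:
  moves:
    - [4, -8.5, 15.9, 0, 1]
    - [4, -8.5, 15.9, 0, 1]
    - [4, -8.5, 15.9, 0, 1]
    - [4, -8.5, 15.9, 0, 1]
    - [4, -8.5, 15.9, 0, 1]
    - [4, -8.5, 15.9, 0, 1]
    - [4, -8.5, 15.9, 0, 1]
    - [4, -8.5, 15.9, 0, 1]

```text
time: 1.95
tool_pos: [630.7, 61.9, 365.2]
tcp_rot: [-1.485, 1.57, -1.713]
contact_force: [-0.2, -0.5, -0.6]
grip_width: 92.2
```

```bash
cat >> h.py <<'E'
import cv2,json
def wshot(name):
    o=bot.get_obs(); c=bot.capture("wrist"); cv2.imwrite(f"pics/{name}.png",c["frame"])
    w=wristcam(o,c["T_tool_cam"],c["K"]); np.savez(f"pics/{name}.npz",K=w["K"],o=w["o"],R=w["R"])
    print(o["time"],"tcp",o["tool_pos"],"rot",o["tcp_rot"],"F",o["contact_force"],"M",o["moment"],"grip",o["grip_width"],"q",o["joint_positions"])
    return w
def wl(name):
    d=np.load(f"pics/{name}.npz"); return dict(K=d["K"],o=d["o"],R=d["R"])
def totool(dw):
    Rt=R.from_euler("xyz",bot.get_obs()["tcp_rot"]).as_matrix(); return Rt.T@np.asarray(dw)
E
python3 -c "
from h import *
wshot('w1')"
```

```text
1.95 tcp [630.725  61.89  365.162] rot [-1.485  1.57  -1.713] F [-0.168 -0.467 -0.607] M [-0.006  0.001 -0.001] grip 92.19055840366804 q [-0.023  0.573  1.259 -0.001  1.31  -1.366]
```

View pics/w1.png

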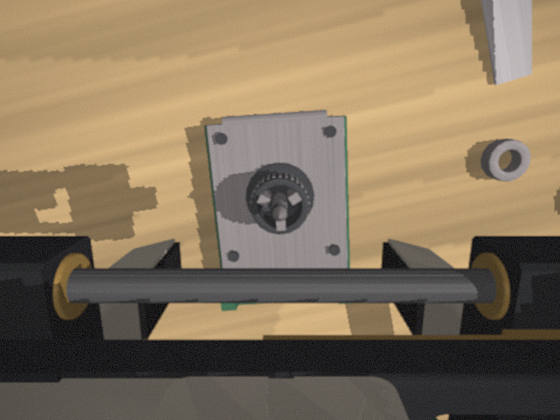

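```bash
python3 - <<'E'
import cv2
t=cv2.imread("pics/w1.png")
cv2.imwrite("pics/w1a.png",cv2.resize(t[150:250,230:330],None,fx=6,fy=6,interpolation=cv2.INTER_CUBIC))
cv2.imwrite("pics/w1b.png",cv2.resize(t[100:270,190:370],None,fx=3.5,fy=3.5,interpolation=cv2.INTER_CUBIC))
E
```

```text
(no output)
```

View pics/w1a.png

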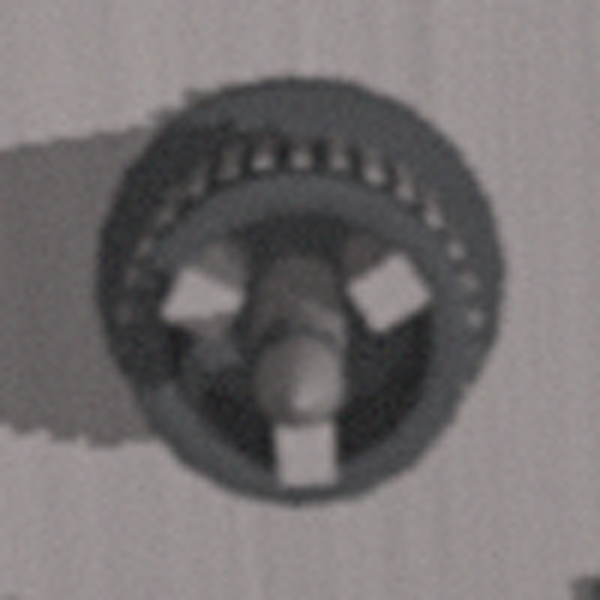

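View pics/w1b.png

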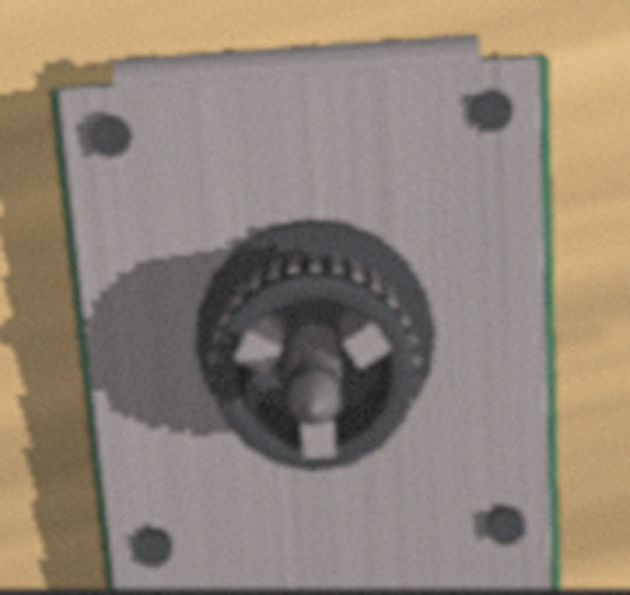

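```bash
python3 - <<'E'
from h import *
w=wl('w1')
f=lambda u,v,z:bp(w,crop((u,v),6,(230,150)),z)
print("sleeve",f(302,340,68),"edges",f(133,320,68),f(474,330,68),f(302,178,68),f(302,500,68)); print("jaws",f(203,297,72),f(390,297,72),f(305,455,72),np.mean([f(203,297,72),f(390,297,72),f(305,455,72)],0)); print("bit tip",f(293,370,96))
g=lambda u,v,z:bp(w,crop((u,v),3.5,(190,100)),z)
hs=[g(107,135,28),g(489,110,28),g(151,547,28),g(504,524,28)]
for h in hs: print(h)
print(np.mean(hs,0)); d=(hs[2]+hs[3]-hs[0]-hs[1])[:2]; print(np.arctan2(d[1],d[0])); d=(hs[1]+hs[3]-hs[0]-hs[2])[:2]; print(np.arctan2(-d[0],d[1]))
print("bar front edge",g(113,60,22),g(478,38,22))
print("green", g(110,588,18), g(555,585,18),g(545,55,18))
E
```

```text
sleeve [633.791  60.025  68.   ] edges [626.311  39.42   68.   ] [637.484  81.928  68.   ] [613.182  64.8    68.   ] [654.905  55.133  68.   ]
jaws [624.541  49.318  72.   ] [629.866  72.381  72.   ] [647.79   57.192  72.   ] [634.066  59.63   72.   ]
bit tip [630.292  59.853  96.   ]
[574.242  21.788  28.   ]
[589.223 112.994  28.   ]
[679.485   4.928  28.   ]
[694.     96.289  28.   ]
[634.237  59.     28.   ]
-0.1584836371764666
-0.16017902658467545
bar front edge [557.375  26.921  22.   ] [572.274 114.403  22.   ]
green [692.056 -11.274  18.   ] [718.461 107.078  18.   ] [580.017 130.131  18.   ]
```

arm_command:
  moves:
    - [4, -0.14, 0.32, 0, 1]
    - [8, -0.14, 0.32, 0, 1]
    - [12, -0.14, 0.32, 0, 1]
    - [14.5, -0.14, 0.32, 0, 1]
    - [14.5, -0.14, 0.32, 0, 1]
    - [14.5, -0.14, 0.32, 0, 0.55]
    - [14.5, -0.14, 0.32, 0, 0.55]

```text
time: 2.7
tool_pos: [634.3, 60.0, 222.7]
tcp_rot: [0.003, 1.566, -0.224]
contact_force: [0.9, -0.2, -0.6]
grip_width: 80.2
```

```bash
python3 -c "
from h import *
wshot('w2')
t=cv2.imread('pics/w2.png'); cv2.imwrite('pics/w2.png',t)
c=bot.capture('scene')['frame']; cv2.imwrite('pics/s2.png',cv2.resize(c[180:300,220:340],None,fx=5,fy=5,interpolation=cv2.INTER_CUBIC))"
```

```text
2.7 tcp [634.271  59.965 222.712] rot [ 0.003  1.566 -0.224] F [ 0.863 -0.178 -0.622] M [-0.022 -0.003 -0.018] grip 80.19940354585066 q [-0.026  0.721  1.407 -0.001  1.009 -1.369]
```

View pics/w2.png

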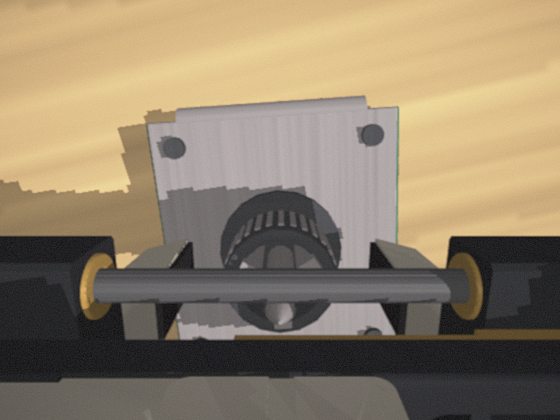

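View pics/s2.png

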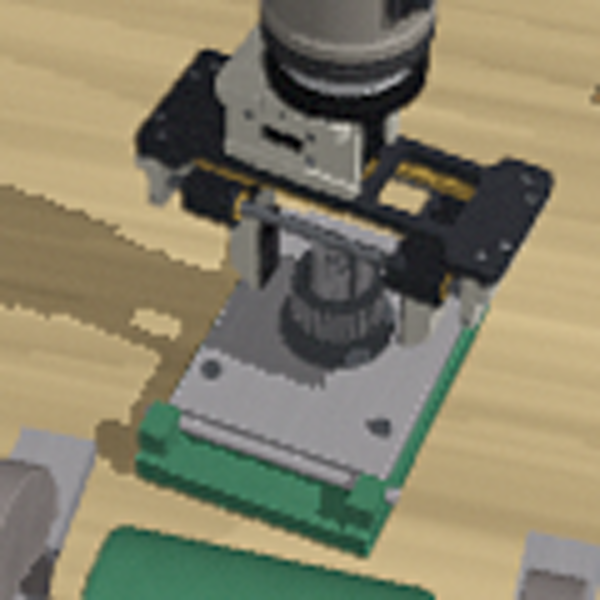

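arm_command:
  moves:
    - [0.1, 0, 0, 0, 0]
    - [0.1, 0, 0, 0, 0]
    - [0.1, 0, 0, 0, 0]
    - [0.1, 0, 0, 0, 0]
    - [0.1, 0, 0, 0, 0]
    - [0.1, 0, 0, 0, 0]
    - [0.1, 0, 0, 0, 0]
    - [0.1, 0, 0, 0, 0]
    - [0.1, 0, 0, 0, 0]

```text
time: 3.7
tool_pos: [634.2, 59.7, 221.8]
tcp_rot: [-0.033, 1.566, -0.26]
contact_force: [-1.1, -1.2, 4.7]
grip_width: 46.0
```

```bash
python3 -c "
from h import *
wshot('w3')"
```

```text
3.7 tcp [634.207  59.698 221.82 ] rot [-0.033  1.566 -0.26 ] F [-1.087 -1.223  4.717] M [-0.177  0.239  0.009] grip 45.971697643276045 q [-0.026  0.722  1.408 -0.001  1.007 -1.369]
```

arm_command:
  moves:
    - [0, 0, 0, 6, 0]
    - [0, 0, 0, 12, 0]
    - [0, 0, 0, 18, 0]
    - [0, 0, 0, 24, 0]
    - [0, 0, 0, 30, 0]
    - [0, 0, 0, 36, 0]
    - [0, 0, 0, 36, 0]

```text
time: 4.45
tool_pos: [634.2, 59.6, 221.8]
tcp_rot: [0.535, 1.567, -0.321]
contact_force: [-1.3, -1.6, 5.0]
grip_width: 45.8
```

```bash
python3 -c "
from h import *
wshot('w4')"
```

```text
4.45 tcp [634.174  59.567 221.845] rot [ 0.535  1.567 -0.321] F [-1.258 -1.597  4.957] M [-0.426  0.345 -0.177] grip 45.752446318739466 q [-0.026  0.722  1.408 -0.001  1.008 -0.74 ]
```

View pics/w4.png

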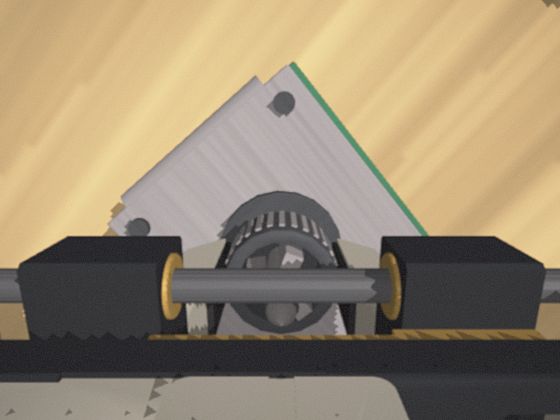

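arm_command:
  moves:
    - [0, 0, 0, 5, 0]
    - [0, 0, 0, 10, 0]
    - [0, 0, 0, 14, 0]
    - [0, 0, 0, 14, 0]

```text
time: 4.9
tool_pos: [634.1, 59.5, 221.8]
tcp_rot: [0.75, 1.567, -0.346]
contact_force: [-0.4, -1.2, 4.8]
grip_width: 46.0
```

```bash
python3 -c "
from h import *
wshot('w5')"
```

```text
4.9 tcp [634.13   59.537 221.838] rot [ 0.75   1.567 -0.346] F [-0.422 -1.203  4.789] M [-0.383  0.312 -0.039] grip 46.03808022710724 q [-0.026  0.722  1.408 -0.002  1.008 -0.5  ]
```

arm_command:
  moves:
    - [0, 0, 0, 4, 0]
    - [0, 0, 0, 8, 0]
    - [0, 0, 0, 8, 0]

```text
time: 5.25
tool_pos: [634.1, 59.5, 221.8]
tcp_rot: [0.849, 1.567, -0.383]
contact_force: [-0.5, -1.2, 3.7]
grip_width: 45.8
```

```bash
python3 -c "
from h import *
wshot('w6'); print(bot.get_obs()['tau'])
t=cv2.imread('pics/w6.png'); cv2.imwrite('pics/w6c.png',cv2.resize(t[170:350,180:380],None,fx=4,fy=3.3,interpolation=cv2.INTER_CUBIC))"
```

```text
5.25 tcp [634.109  59.502 221.823] rot [ 0.849  1.567 -0.383] F [-0.499 -1.212  3.665] M [-0.329  0.368  0.155] grip 45.842983123976815 q [-0.026  0.722  1.408 -0.002  1.008 -0.365]
[  0.583 -55.331 -20.302   0.537  -0.458   0.419]
```

View pics/w6c.png

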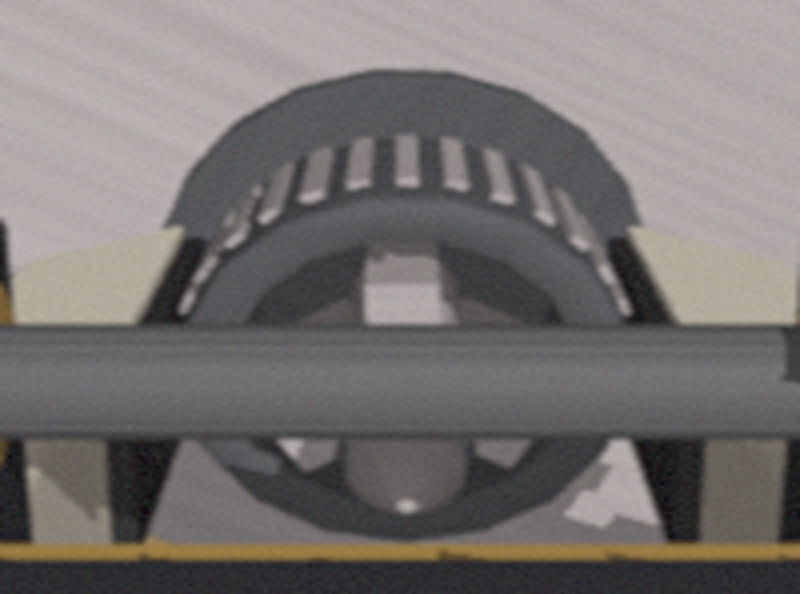

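arm_command:
  moves:
    - [0, 0, 0, 3, 0]
    - [0, 0, 0, 6, 0]
    - [0, 0, 0, 6, 0]

```text
time: 5.6
tool_pos: [634.1, 59.5, 221.8]
tcp_rot: [0.922, 1.567, -0.411]
contact_force: [-1.0, -1.2, 5.1]
grip_width: 45.8
```

```bash
python3 -c "
from h import *
o=bot.get_obs(); print(o['tau'],o['moment'],o['joint_positions'],o['contact_force'],o['grip_width'])"
```

```text
[  0.403 -55.347 -20.299   0.668  -0.463   0.895] [-0.42   0.364  0.377] [-0.026  0.722  1.408 -0.002  1.008 -0.264] [-0.992 -1.207  5.063] 45.79569675274847
```

arm_command:
  moves:
    - [0, 0, 0, 3, 0]
    - [0, 0, 0, 6, 0]
    - [0, 0, 0, 6, 0]

```text
time: 5.9
tool_pos: [634.1, 59.6, 221.8]
tcp_rot: [0.97, 1.567, -0.464]
contact_force: [-1.4, -1.4, 4.4]
grip_width: 45.8
```

```bash
python3 -c "
from h import *
o=bot.get_obs(); print(o['tau'],o['moment'],o['joint_positions'],o['contact_force'],o['grip_width'])
wshot('w7')
t=cv2.imread('pics/w7.png'); cv2.imwrite('pics/w7c.png',cv2.resize(t[170:350,180:380],None,fx=4,fy=3.3,interpolation=cv2.INTER_CUBIC))"
```

```text
[  0.24  -55.352 -20.308   0.776  -0.481   1.094] [-0.421  0.459  0.478] [-0.026  0.722  1.408 -0.002  1.008 -0.162] [-1.357 -1.408  4.428] 45.767180196099964
5.9 tcp [634.078  59.592 221.843] rot [ 0.97   1.567 -0.464] F [-1.357 -1.408  4.428] M [-0.421  0.459  0.478] grip 45.767180196099964 q [-0.026  0.722  1.408 -0.002  1.008 -0.162]
```

View pics/w7c.png

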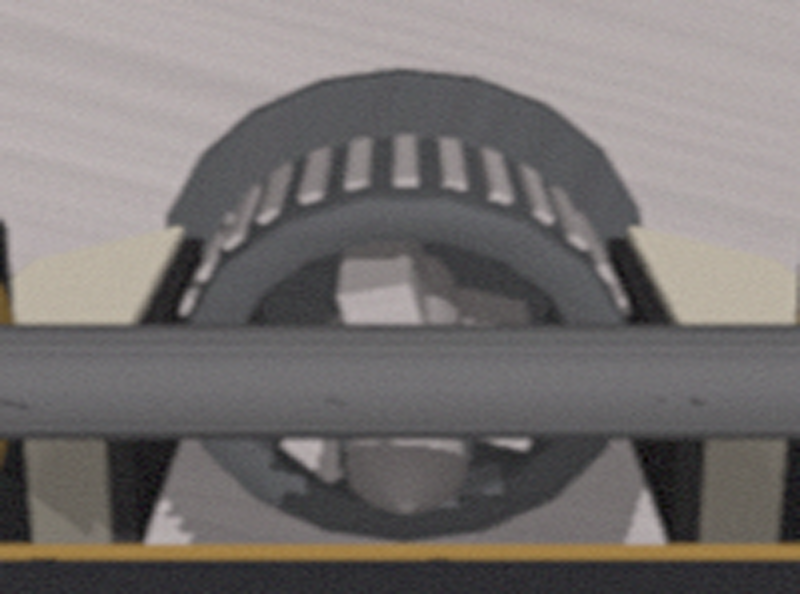

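arm_command:
  moves:
    - [0, 0, 0, 3, 0]
    - [0, 0, 0, 5, 0]
    - [0, 0, 0, 5, 0]
    - [0, 0, 0, 5, 0]

```text
time: 6.35
tool_pos: [634.1, 59.6, 221.8]
tcp_rot: [1.079, 1.567, -0.439]
contact_force: [-1.2, -0.9, 4.7]
grip_width: 45.5
```

```bash
python3 -c "
from h import *
o=bot.get_obs(); print(o['tau'])
wshot('w8')
t=cv2.imread('pics/w8.png'); cv2.imwrite('pics/w8c.png',cv2.resize(t[170:350,180:380],None,fx=4,fy=3.3,interpolation=cv2.INTER_CUBIC))"
```

```text
[ -0.107 -55.352 -20.349   0.745  -0.478   0.732]
6.35 tcp [634.052  59.598 221.84 ] rot [ 1.079  1.567 -0.439] F [-1.193 -0.925  4.652] M [-0.327  0.38   0.758] grip 45.54687707132049 q [-0.026  0.722  1.408 -0.002  1.008 -0.078]
```

View pics/w8c.png

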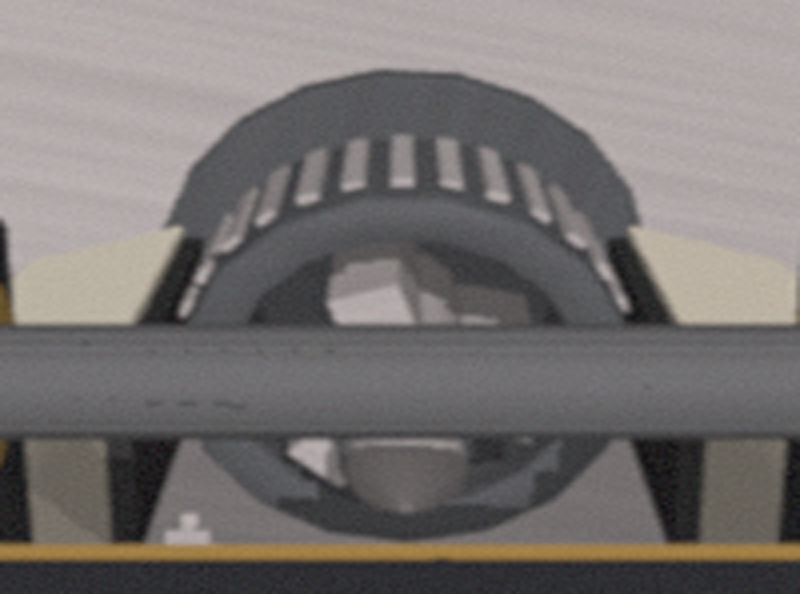

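arm_command:
  moves:
    - [0, 0, 0, 0, 1]
    - [0, 0, 0, 0, 1]
    - [0, 0, 0, 0, 1]
    - [0, 0, 0, 0, 1]
    - [-2, 0, 0, 0, 1]
    - [-6, 0, 0, 0, 1]
    - [-10, 0, 0, 0, 1]
    - [-14, 0, 0, 0, 1]
    - [-15, 0, 0, 0, 1]

```text
time: 7.3
tool_pos: [634.1, 59.9, 377.3]
tcp_rot: [1.385, 1.558, -0.133]
contact_force: [0.7, -0.6, -0.1]
grip_width: 91.8
```

```bash
python3 -c "
from h import *
wshot('w9')
t=cv2.imread('pics/w9.png'); cv2.imwrite('pics/w9c.png',cv2.resize(t[150:270,220:340],None,fx=5,fy=5,interpolation=cv2.INTER_CUBIC))
o=bot.get_obs(); Rt=R.from_euler('xyz',o['tcp_rot']).as_matrix(); print(Rt, np.arctan2(Rt[1,2],Rt[0,2])); print(totool(np.array([457.-o['tool_pos'][0],273.6-o['tool_pos'][1],0])))"
```

```text
7.3 tcp [634.081  59.902 377.282] rot [ 1.385  1.558 -0.133] F [ 0.68  -0.552 -0.062] M [-0.124 -0.031 -0.064] grip 91.78071387601386 q [-0.026  0.567  1.236 -0.001  1.326 -0.078]
[[ 0.011  0.999  0.053]
 [-0.002  0.053 -0.999]
 [-1.     0.011  0.002]] -1.518050153200212
[  -2.382 -165.441 -222.73 ]
```

View pics/w9c.png

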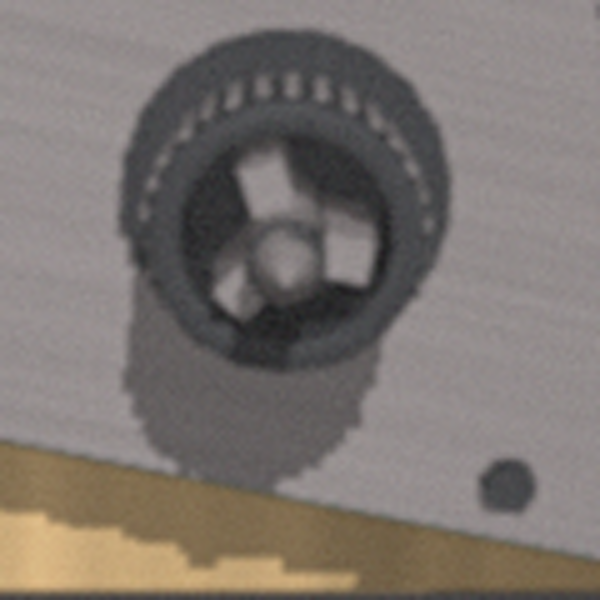

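arm_command:
  moves:
    - [0, -2, -3, -8.5, 1]
    - [0, -5, -7, -17, 1]
    - [0, -8, -11, -25.5, 1]
    - [0, -11, -15, -34, 1]
    - [0, -14, -19, -42.5, 1]
    - [0, -16.5, -22.3, -51, 1]
    - [0, -16.5, -22.3, -59.5, 1]
    - [0, -16.5, -22.3, -68, 1]
    - [0, -16.5, -22.3, -76.5, 1]
    - [0, -16.5, -22.3, -85, 1]

```text
time: 8.35
tool_pos: [457.0, 274.0, 372.5]
tcp_rot: [-0.276, 1.562, -0.304]
contact_force: [-0.4, 0.3, 0.8]
grip_width: 91.9
```

arm_command:
  moves:
    - [0, 0, 0, -5.5, 1]
    - [0, 0, 0, -5.5, 1]

```text
time: 8.55
tool_pos: [456.7, 273.9, 370.7]
tcp_rot: [-0.662, 1.564, -0.593]
contact_force: [-0.1, 0.5, -0.0]
grip_width: 92.0
```

```bash
python3 -c "
from h import *
wshot('w10')
o=bot.get_obs(); Rt=R.from_euler('xyz',o['tcp_rot']).as_matrix(); print(Rt, np.arctan2(Rt[1,2],Rt[0,2]))"
```

```text
8.55 tcp [456.709 273.871 370.737] rot [-0.662  1.564 -0.593] F [-0.105  0.501 -0.045] M [-0.036  0.025  0.011] grip 91.951420787851 q [ 0.398  0.385  1.558 -0.006  1.195 -1.24 ]
[[ 0.006 -0.066  0.998]
 [-0.004  0.998  0.066]
 [-1.    -0.004  0.006]] 0.06565224200191454
```

View pics/w10.png

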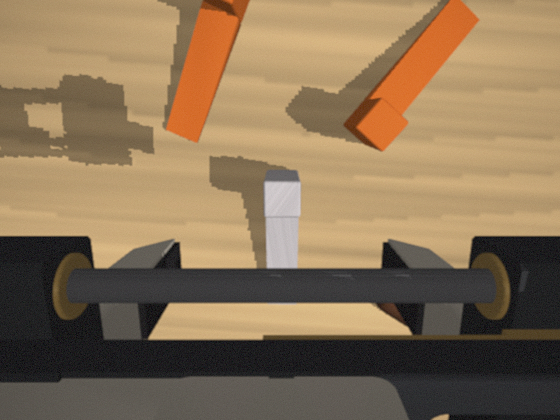

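```bash
python3 -c "
from h import *
t=cv2.imread('pics/w10.png'); cv2.imwrite('pics/w10c.png',cv2.resize(t[160:270,240:330],None,fx=6,fy=5,interpolation=cv2.INTER_CUBIC))"
```

```text
(no output)
```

View pics/w10c.png

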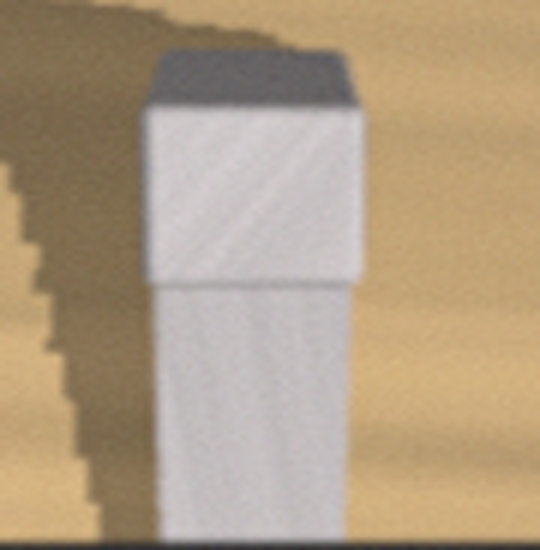

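```bash
python3 - <<'E'
from h import *
w=wl('w10')
H=[bp(w,[240+(u+.5)/6-.5,160+(v+.5)/5-.5],62) for u,v in [(145,106),(361,105),(363,281),(148,283)]]
for h in H: print(h)
c=np.mean(H,0); d=(H[2]+H[3]-H[0]-H[1])[:2]; print(c,np.arctan2(d[1],d[0])); d=(H[1]+H[2]-H[0]-H[3])[:2]; print(np.arctan2(-d[0],d[1]))
print(totool(np.array([c[0]-456.709,c[1]-273.871,0])))
E
```

```text
[444.904 258.074  62.   ]
[442.747 286.529  62.   ]
[471.611 289.174  62.   ]
[473.996 260.161  62.   ]
[458.315 273.485  62.   ] 0.08148071238995498
0.07885284808791773
[ 0.012 -0.491  1.577]
```

arm_command:
  moves:
    - [4, 0, 0, -0.8, 1]
    - [8, 0, 0, -0.8, 1]
    - [12, 0, 0, -0.8, 1]
    - [15.5, 0, 0, -0.8, 1]
    - [17.8, 0, 0, -0.8, 0.6]
    - [17.8, 0, 0, -0.8, 0.5]

```text
time: 9.2
tool_pos: [456.7, 272.6, 189.6]
tcp_rot: [-1.745, 1.564, -1.668]
contact_force: [-1.8, -0.1, 0.0]
grip_width: 80.1
```

```bash
python3 -c "
from h import *
wshot('w11')"
```

```text
9.2 tcp [456.661 272.595 189.572] rot [-1.745  1.564 -1.668] F [-1.844 -0.075  0.029] M [0.033 0.055 0.028] grip 80.1203371251943 q [ 0.396  0.623  1.746 -0.008  0.775 -1.246]
```

View pics/w11.png

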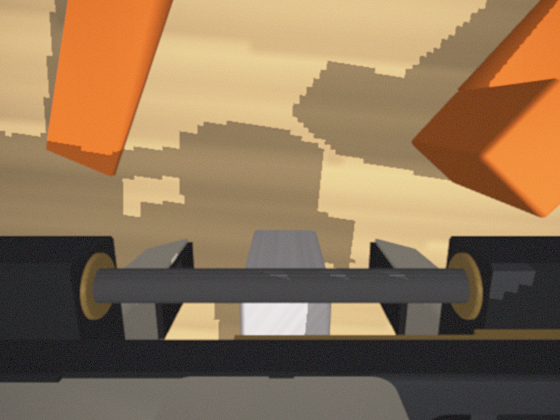

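arm_command:
  moves:
    - [0, 0, 0.1, 0, 0]
    - [0, 0, 0.1, 0, 0]
    - [0, 0, 0.1, 0, 0]
    - [0, 0, 0.1, 0, 0]
    - [0, 0, 0.1, 0, 0]
    - [0, 0, 0.1, 0, 0]
    - [0, 0, 0.1, 0, 0]
    - [0, 0, 0.1, 0, 0]
    - [0, 0, 0.1, 0, 0]
    - [0, 0, 0.1, 0, 0]

```text
time: 10.25
tool_pos: [458.5, 273.1, 192.0]
tcp_rot: [-1.081, 1.565, -1.004]
contact_force: [-1.4, -0.3, 6.2]
grip_width: 30.0
```

```bash
python3 -c "
from h import *
wshot('w12')
o=bot.get_obs(); Rt=R.from_euler('xyz',o['tcp_rot']).as_matrix(); print(Rt, np.arctan2(Rt[1,2],Rt[0,2]))"
```

```text
10.25 tcp [458.49  273.146 191.967] rot [-1.081  1.565 -1.004] F [-1.382 -0.326  6.181] M [ 0.113  0.184 -0.053] grip 30.04090675461392 q [ 0.395  0.621  1.741 -0.008  0.779 -1.247]
[[ 0.003 -0.077  0.997]
 [-0.005  0.997  0.077]
 [-1.    -0.005  0.003]] 0.07734747476534523
```

View pics/w12.png

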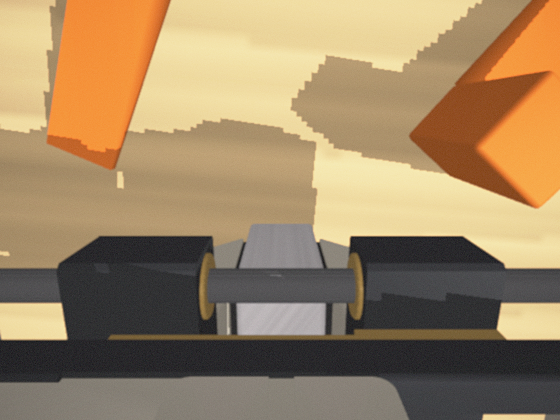

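arm_command:
  moves:
    - [-0.3, 0, 0, 0, 0]
    - [-0.3, -2, -0.2, 1.6, 0]
    - [-0.3, -4, -0.5, 3.2, 0]
    - [-0.3, -6, -0.8, 5, 0]
    - [-0.3, -8, -1, 6.5, 0]
    - [-0.3, -8.75, -1, 7, 0]
    - [-0.3, -8.75, -1, 7, 0]

```text
time: 11.0
tool_pos: [455.4, 184.5, 195.2]
tcp_rot: [-1.063, 1.565, -1.109]
contact_force: [-0.2, -0.2, -1.6]
grip_width: 30.1
```

```bash
python3 -c "
from h import *
wshot('w13')
o=bot.get_obs(); Rt=R.from_euler('xyz',o['tcp_rot']).as_matrix(); print(Rt[:,0], np.arctan2(Rt[1,2],Rt[0,2]))
c=bot.capture('scene')['frame']; cv2.imwrite('pics/s13.png',cv2.resize(c[150:290,240:400],None,fx=4.5,fy=4,interpolation=cv2.INTER_CUBIC))"
```

```text
11.0 tcp [455.402 184.491 195.218] rot [-1.063  1.565 -1.109] F [-0.222 -0.159 -1.552] M [ 0.029 -0.025  0.01 ] grip 30.11287136634526 q [ 0.23   0.562  1.859 -0.008  0.719 -1.288]
[ 0.003 -0.005 -1.   ] -0.04532576680932033
```

View pics/s13.png

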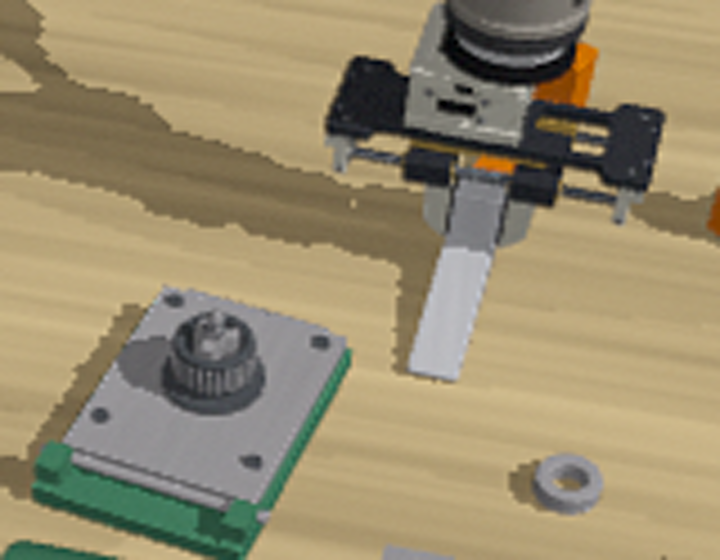

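arm_command:
  moves:
    - [0, -1.5, -1.2, 1, 0]
    - [0, -3.5, -1.9, 3, 0]
    - [0, -5.5, -2.4, 5, 0]
    - [0, -7.5, -2.4, 6.6, 0]
    - [0, -9.27, -2.4, 6.6, 0]
    - [0, -9.27, -2.4, 6.6, 0]
    - [0, -9.27, -2.4, 6.6, 0]

```text
time: 11.8
tool_pos: [427.6, 94.6, 195.7]
tcp_rot: [-0.719, 1.565, -0.879]
contact_force: [-0.3, 0.4, -2.4]
grip_width: 29.7
```

```bash
python3 -c "
from h import *
wshot('w14')
o=bot.get_obs(); Rt=R.from_euler('xyz',o['tcp_rot']).as_matrix(); print(Rt[:,0], np.arctan2(Rt[1,2],Rt[0,2]))
c=bot.capture('scene')['frame']; cv2.imwrite('pics/s14.png',cv2.resize(c[150:290,220:380],None,fx=4.5,fy=4,interpolation=cv2.INTER_CUBIC))
c=bot.capture('top')['frame']; cv2.imwrite('pics/t14.png',cv2.resize(c[140:300,190:320],None,fx=5,fy=3.7,interpolation=cv2.INTER_CUBIC))"
```

```text
11.8 tcp [427.579  94.562 195.727] rot [-0.719  1.565 -0.879] F [-0.329  0.444 -2.425] M [ 0.033  0.048 -0.036] grip 29.68088324925237 q [ 0.044  0.497  2.004 -0.008  0.637 -1.361]
[ 0.004 -0.004 -1.   ] -0.1591610443591366
```

View pics/s14.png

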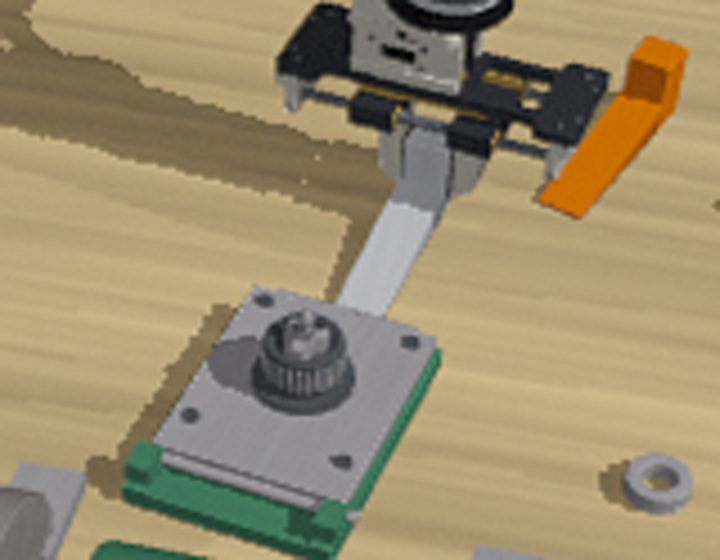

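View pics/t14.png

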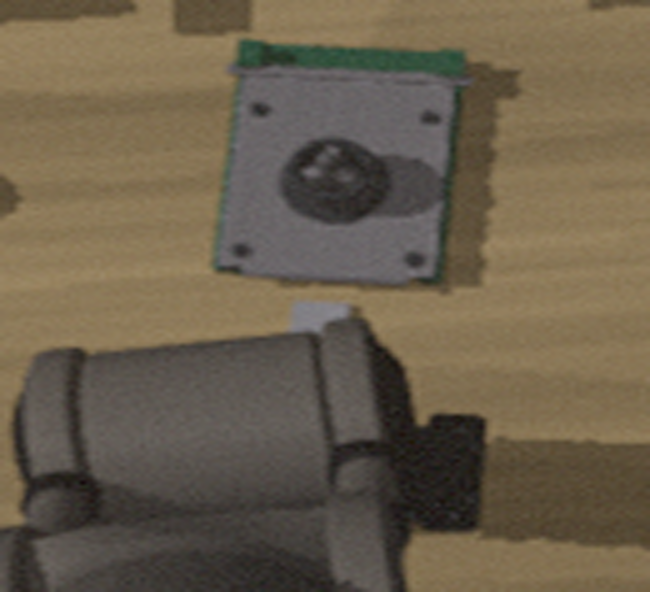

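arm_command:
  moves:
    - [0.15, 0, 0, 0, 0]
    - [0.3, 0, 0, 0, 0]
    - [0.3, 0, 0, 0, 0]

```text
time: 12.25
tool_pos: [427.3, 95.1, 192.4]
tcp_rot: [-0.822, 1.565, -0.98]
contact_force: [0.8, 0.3, -2.7]
grip_width: 30.1
```

```bash
python3 - <<'E'
from h import *
a=bp("top",[190+294.5/5-.5,140+302.5/3.7-.5],7); b=bp("top",[190+352.5/5-.5,140+302.5/3.7-.5],7); print(a,b)
c=bot.capture('top')['frame']; cv2.imwrite('pics/t15.png',cv2.resize(c[200:240,235:275],None,fx=14,fy=14,interpolation=cv2.INTER_CUBIC))
o=bot.get_obs(); print(o["tool_pos"],o["contact_force"],o["moment"])
psi=-.16; N=np.array([570,70]); t=(a+b)[:2]/2; d=t-N
print("tip local",d[0]*np.cos(psi)+d[1]*np.sin(psi),-d[0]*np.sin(psi)+d[1]*np.cos(psi))
E
```

```text
[552.078  89.569   7.   ] [549.374  58.549   7.   ]
[427.365  95.051 192.5  ] [ 0.056  0.589 -1.841] [-0.016  0.037  0.01 ]
tip local -19.674208932203545 0.9362285919056479
```

View pics/t15.png

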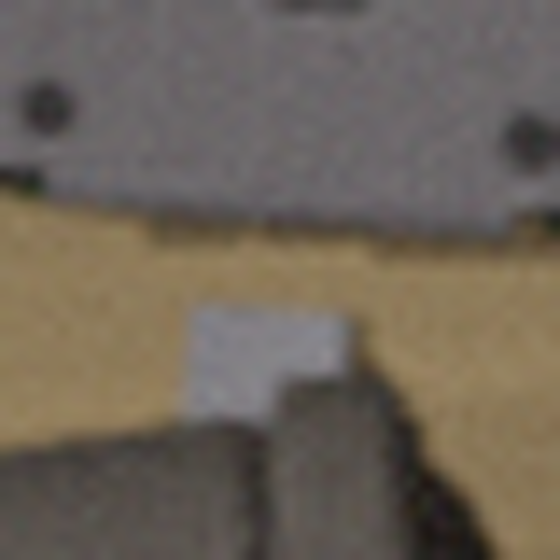

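arm_command:
  moves:
    - [0.15, 0, 0, 0, 0]
    - [0.15, 0, 0, 0, 0]

```text
time: 12.5
tool_pos: [427.4, 95.1, 191.9]
tcp_rot: [-0.702, 1.565, -0.86]
contact_force: [-3.0, -0.5, 11.2]
grip_width: 29.7
```

arm_command:
  moves:
    - [-0.1, 0, 0, 0, 0]
    - [-0.1, -0.05, 1.5, 0, 0]
    - [-0.1, -0.05, 3, 0, 0]
    - [-0.1, -0.1, 4.5, 0, 0]
    - [-0.1, -0.1, 6, 0, 0]
    - [-0.1, -0.1, 6.5, 0, 0]
    - [-0.1, -0.1, 6.5, 0, 0]

```text
time: 13.2
tool_pos: [491.6, 83.7, 193.0]
tcp_rot: [-0.717, 1.565, -0.876]
contact_force: [0.7, -0.3, -1.8]
grip_width: 30.0
```

```bash
cat >> h.py <<'E'
def st():
    o=bot.get_obs(); Rt=R.from_euler('xyz',o['tcp_rot']).as_matrix()
    psi=-.16; N=np.array([569.5,70.]); g=(o["tool_pos"]+159.2*Rt[:,0])[:2]; d=g-N
    F=o["contact_force"][:2]
    print(o["time"],"tcp",o["tool_pos"],"F",o["contact_force"],"M",o["moment"],"phi",np.arctan2(Rt[1,2],Rt[0,2]),"tx",Rt[:,0],"w",o["grip_width"])
    print("heel local",d[0]*np.cos(psi)+d[1]*np.sin(psi),-d[0]*np.sin(psi)+d[1]*np.cos(psi),"F local",F[0]*np.cos(psi)+F[1]*np.sin(psi),-F[0]*np.sin(psi)+F[1]*np.cos(psi))
E
python3 - <<'E'
from h import *
st(); wshot('w16')
for n,(a,b,c,d) in {'scene':(150,290,220,380),'top':(140,300,190,320)}.items():
    f=bot.capture(n)['frame']; cv2.imwrite(f'pics/{n}16.png',cv2.resize(f[a:b,c:d],None,fx=4.5,fy=4,interpolation=cv2.INTER_CUBIC))
E
```

```text
13.2 tcp [491.636  83.73  192.957] F [ 0.727 -0.265 -1.763] M [0.016 0.064 0.031] phi -0.15844472961036238 tx [ 0.004 -0.004 -1.   ] w 30.00433524279118
heel local -78.36459986865184 0.547554292514242 F local 0.7603405739990698 -0.14560365418471197
13.2 tcp [491.636  83.73  192.957] rot [-0.717  1.565 -0.876] F [ 0.727 -0.265 -1.763] M [0.016 0.064 0.031] grip 30.00433524279118 q [ 0.016  0.575  1.841 -0.007  0.722 -1.391]
```

View pics/scene16.png

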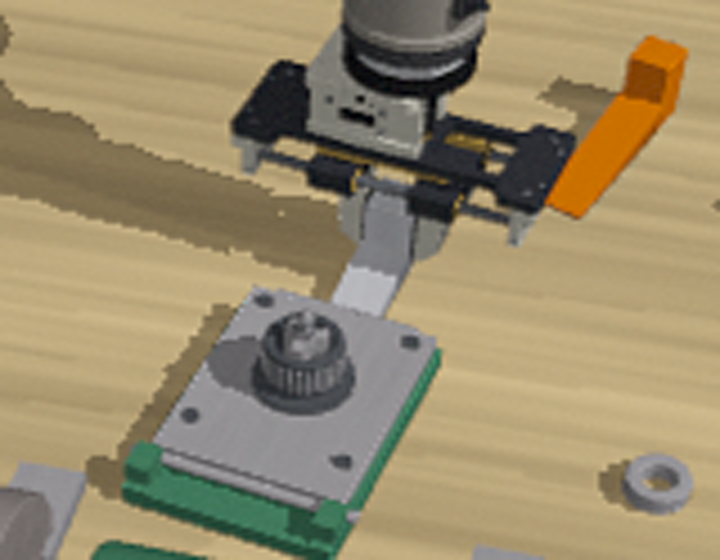

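View pics/top16.png

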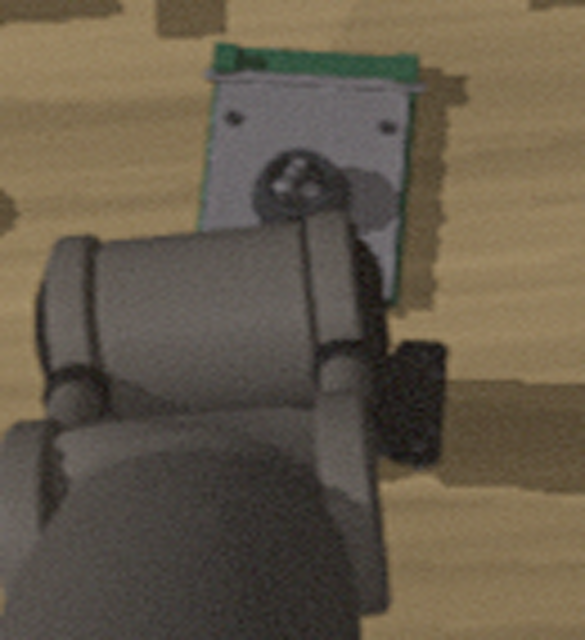

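View pics/w16.png

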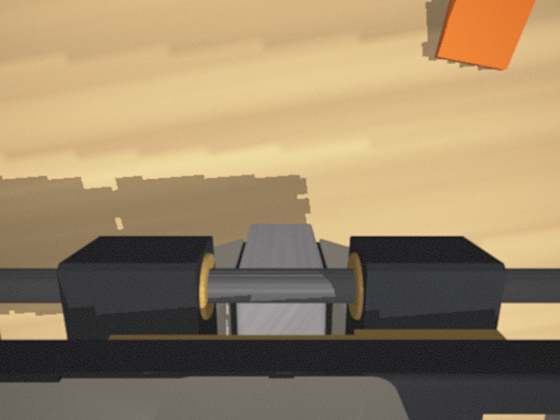

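arm_command:
  moves:
    - [0.08, 0, 0, 0, 0]
    - [0.08, 0, 0.2, 0, 0]
    - [0.08, 0, 0.4, 0, 0]
    - [0.08, 0, 0.4, 0, 0]

```text
time: 13.75
tool_pos: [494.9, 83.3, 192.3]
tcp_rot: [-0.797, 1.565, -0.955]
contact_force: [-0.4, 0.2, -2.6]
grip_width: 30.1
```

```bash
python3 -c "
from h import *
st()"
```

```text
13.75 tcp [494.927  83.334 192.285] F [-0.441  0.244 -2.56 ] M [-0.008  0.041 -0.038] phi -0.15798183572233562 tx [ 0.003 -0.004 -1.   ] w 30.11574911783893
heel local -75.13861253612552 0.6641780248769429 F local -0.47471737515622453 0.17077427172119453
```

arm_command:
  moves:
    - [0.05, 0, 0, 0, 0]
    - [0.05, 0, 0.2, 0, 0]
    - [0.05, 0, 0.4, 0, 0]
    - [0.05, 0, 0.4, 0, 0]

```text
time: 14.15
tool_pos: [499.2, 82.7, 192.0]
tcp_rot: [-0.713, 1.565, -0.871]
contact_force: [-0.7, 0.5, 1.7]
grip_width: 29.8
```

```bash
python3 -c "
from h import *
st()"
```

```text
14.15 tcp [499.2    82.671 191.963] F [-0.708  0.523  1.741] M [0.087 0.239 0.053] phi -0.15802032951797582 tx [ 0.004 -0.004 -1.   ] w 29.826742806201693
heel local -70.72226326018948 0.7074034977490893 F local -0.7821104378333852 0.4034093546520862
```

arm_command:
  moves:
    - [0, 0, 0.2, 0, 0]
    - [0, 0, 0.4, 0, 0]
    - [0, 0, 0.6, 0, 0]
    - [0, 0, 0.6, 0, 0]

```text
time: 14.55
tool_pos: [503.6, 82.0, 191.9]
tcp_rot: [-1.771, 1.566, -1.929]
contact_force: [-9.8, 1.5, 9.7]
grip_width: 30.1
```

```bash
python3 -c "
from h import *
st()"
```

```text
14.55 tcp [503.566  82.015 191.913] F [-9.767  1.49   9.716] M [0.347 1.314 0.059] phi -0.1578933536492158 tx [-0.002 -0.004 -1.   ] w 30.08090682032684
heel local -67.14353320642186 0.6723298415996393 F local -9.8795526317293 -0.0850784634905899
```

arm_command:
  moves:
    - [-0.05, 0, 0.2, 0, 0]
    - [-0.05, 0, 0.4, 0, 0]
    - [-0.05, 0, 0.6, 0, 0]
    - [-0.05, 0, 0.6, 0, 0]

```text
time: 14.95
tool_pos: [508.3, 81.2, 191.9]
tcp_rot: [-2.387, 1.564, -2.545]
contact_force: [-7.8, 1.1, 3.7]
grip_width: 30.1
```

```bash
python3 -c "
from h import *
st()
wshot('w17'); f=bot.capture('scene')['frame']; cv2.imwrite('pics/scene17f.png',f); cv2.imwrite('pics/scene17.png',cv2.resize(f[200:295,235:330],None,fx=6,fy=6,interpolation=cv2.INTER_CUBIC))"
```

```text
14.95 tcp [508.349  81.218 191.945] F [-7.84   1.07   3.651] M [0.223 0.783 0.029] phi -0.15773701879444557 tx [-0.006 -0.004 -1.   ] w 30.115077913508976
heel local -62.9761768158129 0.5598416217120814 F local -7.910176217462883 -0.19220640585041804
14.95 tcp [508.349  81.218 191.945] rot [-2.387  1.564 -2.545] F [-7.84   1.07   3.651] M [0.223 0.783 0.029] grip 30.115077913508976 q [ 0.011  0.598  1.793 -0.006  0.757 -1.398]
```

View pics/scene17.png

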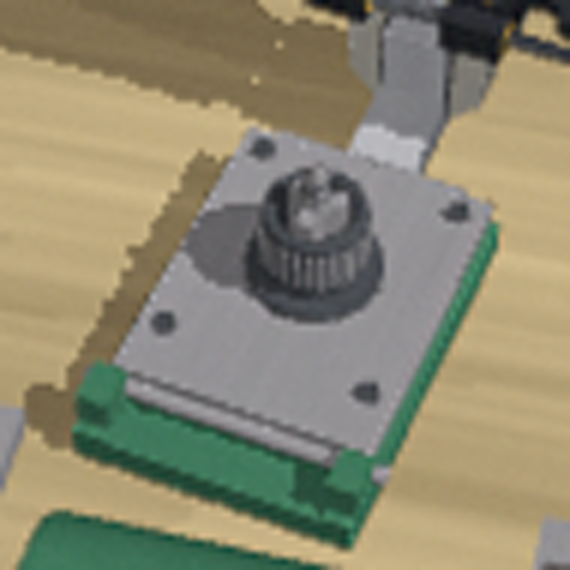

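View pics/w17.png

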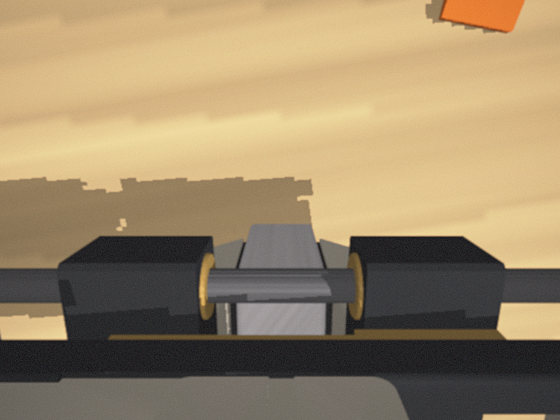

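arm_command:
  moves:
    - [-0.03, 0, 0.2, 0, 0]
    - [-0.03, 0, 0.4, 0, 0]
    - [-0.03, 0, 0.6, 0, 0]
    - [-0.03, 0, 0.7, 0, 0]
    - [-0.03, 0, 0.7, 0, 0]

```text
time: 15.55
tool_pos: [513.8, 80.4, 191.9]
tcp_rot: [-2.652, 1.559, -2.81]
contact_force: [-8.9, 1.3, 5.9]
grip_width: 29.8
```

```bash
python3 -c "
from h import *
st()"
```

```text
15.55 tcp [513.813  80.368 191.898] F [-8.935  1.344  5.89 ] M [ 0.279  1.09  -0.031] phi -0.1576797850858356 tx [-0.011 -0.004 -1.   ] w 29.807632682428736
heel local -58.214039396647955 0.5140946075787713 F local -9.03494533926754 -0.09622944509355968
```

arm_command:
  moves:
    - [-0.04, 0, 0.2, 0, 0]
    - [-0.04, 0, 0.4, 0, 0]
    - [-0.04, 0, 0.55, 0, 0]
    - [-0.04, 0, 0.55, 0, 0]
    - [-0.04, 0, 0.55, 0, 0]

```text
time: 16.05
tool_pos: [517.9, 79.8, 191.9]
tcp_rot: [-2.763, 1.555, -2.92]
contact_force: [-8.8, 1.7, 3.9]
grip_width: 30.1
```

```bash
python3 -c "
from h import *
st()
f=bot.capture('scene')['frame']; cv2.imwrite('pics/scene18f.png',f)
f=bot.capture('top')['frame']; cv2.imwrite('pics/top18f.png',f)
a=cv2.imread('pics/scene0.png')
X=lambda g:cv2.resize(g[215:290,245:325],None,fx=5,fy=5,interpolation=cv2.INTER_CUBIC)
cv2.imwrite('pics/scene18.png',np.hstack([X(a),X(cv2.imread('pics/scene18f.png'))]))"
```

```text
16.05 tcp [517.944  79.758 191.878] F [-8.76   1.69   3.918] M [0.347 0.946 0.045] phi -0.15751138316348484 tx [-0.015 -0.003 -1.   ] w 30.10830077753624
heel local -54.75427232604686 0.49575614934816414 F local -8.9170716821817 0.2732641017169497
```

View pics/scene18.png

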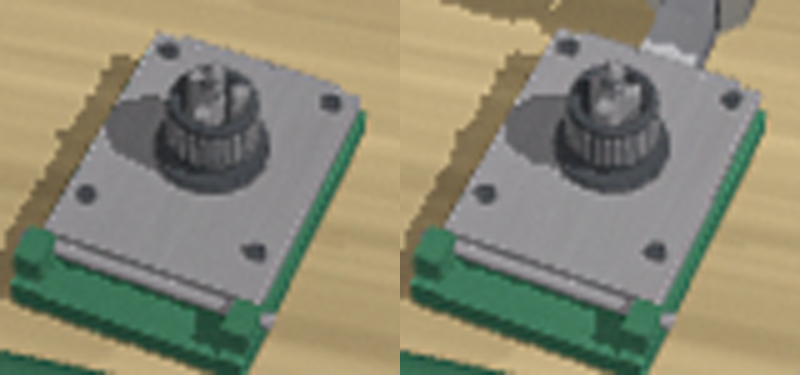

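```bash
cat > lift.py <<'E'
from h import *
def blob(g,uv,r=5):
    u,v=np.round(uv).astype(int); p=g[v-r:v+r+1,u-r:u+r+1].astype(float)
    w=np.clip(np.median(p)-25-p,0,None); yy,xx=np.mgrid[-r:r+1,-r:r+1]
    return np.array([u+(w*xx).sum()/w.sum(),v+(w*yy).sum()/w.sum()])
psi=-.16; Rz=R.from_euler("z",psi).as_matrix(); N=np.array([569.5,70,0])
hinge=N+Rz@np.array([150,0,23])
def lift(p,h):
    a=np.arcsin(h/150); # free end up: rotate about +y of fixture
    return hinge+Rz@R.from_euler("y",a).as_matrix()@Rz.T@(np.array(p)-hinge)
H=[[574.2,21.8,28],[589.2,113,28],[679.5,4.9,28],[694,96.3,28]]
def run(f0,f1,cam="scene"):
    a=cv2.cvtColor(cv2.imread(f0),cv2.COLOR_BGR2GRAY); b=cv2.cvtColor(cv2.imread(f1),cv2.COLOR_BGR2GRAY)
    for h in H:
        p0=pj(cam,h); p4=pj(cam,lift(h,4))-p0
        m0=blob(a,p0); m1=blob(b,m0)
        print("pred0",p0,"meas0",m0,"shift",m1-m0,"shift/4mm",p4,"lift est",4*np.dot(m1-m0,p4)/np.dot(p4,p4))
if __name__=="__main__":
    import sys; run(*sys.argv[1:])
E
python3 lift.py pics/scene0.png pics/scene18f.png; python3 lift.py pics/scene0.png pics/scene17f.png
python3 - <<'E'
# ECC on chuck / plate front in scene
from lift import *
a=cv2.cvtColor(cv2.imread('pics/scene0.png'),cv2.COLOR_BGR2GRAY).astype(np.float32)
for f in ['pics/scene17f.png','pics/scene18f.png']:
    b=cv2.cvtColor(cv2.imread(f),cv2.COLOR_BGR2GRAY).astype(np.float32)
    for n,(v0,v1,u0,u1),P in [("sleeve",(236,256,276,300),[633.5,59.8,50]),("control rail",(262,290,246,296),None),("nearhole",(219,229,273,283),[574.2,21.8,28]),("nearhole2",(230,240,305,315),[589.2,113,28])]:
        W=np.eye(2,3,dtype=np.float32)
        try:
            cc,W=cv2.findTransformECC(a[v0:v1,u0:u1],b[v0:v1,u0:u1],W,cv2.MOTION_TRANSLATION,(3,200,1e-5),None,3)
            s=W[:,2]; e=None
            if P: d=pj("scene",lift(P,4))-pj("scene",P); e=4*np.dot(s,d)/np.dot(d,d)
            print(f,n,cc,s,e)
        except Exception as ex: print(n,"fail")
E
```

```text
pred0 [278.458 224.648] meas0 [278.951 225.856] shift [1.373 1.378] shift/4mm [-0.018 -0.881] lift est -6.3841880983922605
pred0 [311.009 235.193] meas0 [311.262 235.491] shift [ 0.245 -0.344] shift/4mm [ 0.056 -0.872] lift est 1.643326921956076
pred0 [261.823 253.529] meas0 [260.547 252.58 ] shift [-0.583 -0.263] shift/4mm [-0.03  -0.164] lift est 8.721021944077467
pred0 [296.06  265.162] meas0 [296.078 265.388] shift [ 0.048 -0.037] shift/4mm [-0.01  -0.162] lift est 0.8431765390375
pred0 [278.458 224.648] meas0 [278.951 225.856] shift [1.347 1.64 ] shift/4mm [-0.018 -0.881] lift est -7.573617394414125
pred0 [311.009 235.193] meas0 [311.262 235.491] shift [-0.001 -0.031] shift/4mm [ 0.056 -0.872] lift est 0.14297454768131618
pred0 [261.823 253.529] meas0 [260.547 252.58 ] shift [-0.653 -0.298] shift/4mm [-0.03  -0.164] lift est 9.85437053578381
pred0 [296.06  265.162] meas0 [296.078 265.388] shift [0.123 0.073] shift/4mm [-0.01  -0.162] lift est -1.9857620164323766
pics/scene17f.png sleeve 0.9546860758724224 [ 0.241 -0.182] 1.2117192717986778
pics/scene17f.png control rail 0.9989447181235082 [0.039 0.005] None
nearhole fail
pics/scene17f.png nearhole2 0.7642060362000404 [ 0.092 -0.271] 1.2633104195952425
pics/scene18f.png sleeve 0.9447008047228503 [ 0.134 -0.324] 2.9127919389118513
pics/scene18f.png control rail 0.9989103062117421 [0.059 0.026] None
nearhole fail
pics/scene18f.png nearhole2 0.9574539300082032 [ 0.111 -0.708] 3.2664754014247617
```

arm_command:
  moves:
    - [-0.04, 0, 0.2, 0, 0]
    - [-0.04, 0, 0.4, 0, 0]
    - [-0.04, 0, 0.58, 0, 0]
    - [-0.04, 0, 0.58, 0, 0]
    - [-0.04, 0, 0.58, 0, 0]

```text
time: 16.65
tool_pos: [522.4, 79.1, 191.9]
tcp_rot: [-2.824, 1.551, -2.981]
contact_force: [-7.3, 0.9, 5.0]
grip_width: 29.9
```

```bash
cat > ecc.py <<'E'
from lift import *
import sys
a=cv2.cvtColor(cv2.imread('pics/scene0.png'),cv2.COLOR_BGR2GRAY).astype(np.float32)
b0=cv2.imread(sys.argv[1])
b=cv2.cvtColor(b0,cv2.COLOR_BGR2GRAY).astype(np.float32)
for n,(v0,v1,u0,u1),P in [("sleeve",(236,256,276,300),[633.5,59.8,50]),("control rail",(262,290,246,296),None),("nearhole",(221,231,273,284),[574.2,21.8,28]),("nearhole2",(230,240,305,315),[589.2,113,28]),("corner",(226,244,302,324),[585,120,28])]:
    W=np.eye(2,3,dtype=np.float32)
    try:
        cc,W=cv2.findTransformECC(a[v0:v1,u0:u1],b[v0:v1,u0:u1],W,cv2.MOTION_TRANSLATION,(3,200,1e-5),None,3)
        s=W[:,2]; e=None
        if P: d=pj("scene",lift(P,4))-pj("scene",P); e=4*np.dot(s,d)/np.dot(d,d)
        print(n,cc,s,e)
    except Exception as ex: print(n,"fail")
E
python3 -c "
from h import *
st()
f=bot.capture('scene')['frame']; cv2.imwrite('pics/scene19f.png',f)
cv2.imwrite('pics/scene19.png',cv2.resize(f[190:295,235:340],None,fx=5.6,fy=5.6,interpolation=cv2.INTER_CUBIC))"
for i in 18 19; do python3 ecc.py pics/scene${i}f.png; done
```

```text
16.65 tcp [522.397  79.055 191.869] F [-7.3    0.894  4.964] M [ 0.311  0.997 -0.015] phi -0.15750785223468358 tx [-0.02  -0.003 -1.   ] w 29.854994031307303
heel local -50.94801882129564 0.43875429389743914 F local -7.349159422806187 -0.28046141313440476
sleeve 0.9447008047228503 [ 0.134 -0.324] 2.9127919389118513
control rail 0.9989103062117421 [0.059 0.026] None
nearhole 0.9389191136547703 [-0.064 -0.771] 3.5050096513579523
nearhole2 0.9574539300082032 [ 0.111 -0.708] 3.2664754014247617
corner 0.613408503918717 [ 0.102 -0.316] 1.4178890603268919
sleeve 0.9383410902046007 [ 0.075 -0.346] 3.2811790497262834
control rail 0.9988325040454875 [0.051 0.016] None
nearhole 0.7781037318098222 [ 0.202 -0.77 ] 3.47570684713648
nearhole2 0.9658820792858265 [-0.109 -0.74 ] 3.3456627103489676
corner 0.9490882496737977 [ 0.004 -0.51 ] 2.2359355176166282
```

View pics/scene19.png

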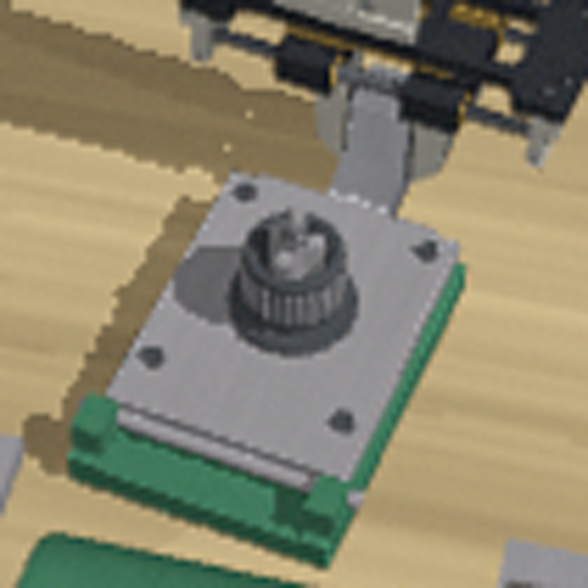

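```bash
python3 -c "
from h import *
fs=[bot.capture('scene')['frame'].astype(float) for _ in range(6)]
cv2.imwrite('pics/scene20f.png',np.mean(fs,0).round().astype(np.uint8)); print(np.std([f[240,290] for f in fs],0))
ts=[bot.capture('top')['frame'].astype(float) for _ in range(3)]
cv2.imwrite('pics/top20f.png',np.mean(ts,0).round().astype(np.uint8))
wshot('w20'); st()
a=cv2.imread('pics/w16.png')[200:345,200:360]; b=cv2.imread('pics/w20.png')[200:345,200:360]
cv2.imwrite('pics/w20c.png',cv2.resize(np.hstack([a,b]),None,fx=2.5,fy=2.5,interpolation=cv2.INTER_CUBIC))
f=cv2.imread('pics/scene20f.png'); cv2.imwrite('pics/scene20.png',cv2.resize(f[195:255,270:330],None,fx=10,fy=10,interpolation=cv2.INTER_CUBIC))
"
python3 ecc.py pics/scene20f.png
```

```text
[1.344 1.528 1.   ]
17.15 tcp [522.394  79.06  191.884] rot [-2.823  1.551 -2.98 ] F [-8.179  0.89   5.608] M [0.315 0.943 0.011] grip 29.984885201765596 q [ 0.006  0.618  1.749 -0.004  0.795 -1.404]
17.2 tcp [522.408  79.061 191.892] F [-7.866  0.676  4.675] M [0.33  0.945 0.016] phi -0.1574266804646123 tx [-0.02  -0.003 -1.   ] w 30.107708713551734
heel local -50.92574418060373 0.44430882688462603 F local -7.873063625812462 -0.5860280268493903
sleeve 0.9448679497185428 [ 0.088 -0.371] 3.5031721203037054
control rail 0.9988471556528995 [0.045 0.007] None
nearhole 0.7722994114065899 [ 0.194 -0.816] 3.6868477413548324
nearhole2 0.9664885330577593 [-0.087 -0.739] 3.348165356178216
corner 0.9498069726966271 [ 0.013 -0.505] 2.218320480853509
```

View pics/w20c.png

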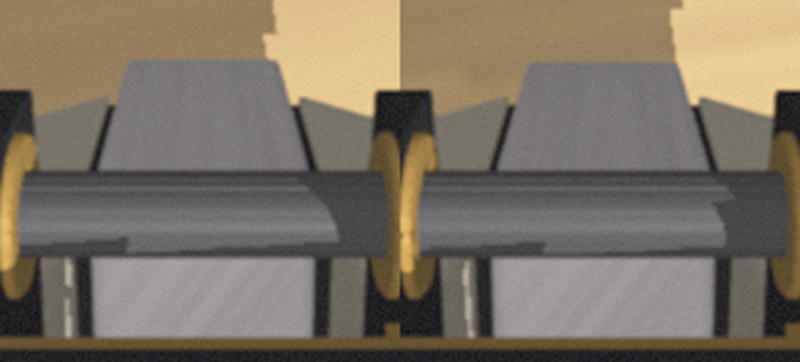

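View pics/scene20.png

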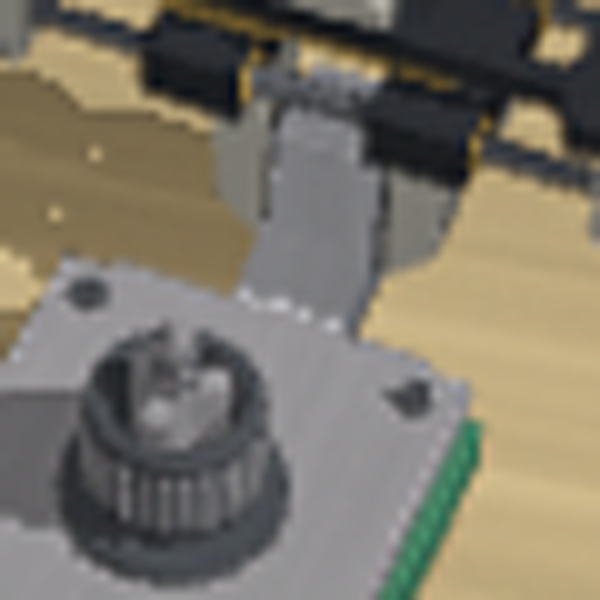

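arm_command:
  moves:
    - [-0.03, 0, 0.2, 0, 0]
    - [-0.03, 0, 0.4, 0, 0]
    - [-0.03, 0, 0.4, 0, 0]
    - [-0.03, 0, 0.4, 0, 0]
    - [-0.03, 0, 0.4, 0, 0]

```text
time: 17.7
tool_pos: [525.0, 78.7, 191.8]
tcp_rot: [-2.865, 1.547, -3.022]
contact_force: [-8.6, 1.7, 4.6]
grip_width: 29.8
```

```bash
python3 -c "
from h import *
st()
fs=[bot.capture('scene')['frame'].astype(float) for _ in range(6)]
cv2.imwrite('pics/scene21f.png',np.mean(fs,0).round().astype(np.uint8))
ts=[bot.capture('top')['frame'].astype(float) for _ in range(3)]
cv2.imwrite('pics/top21f.png',np.mean(ts,0).round().astype(np.uint8))
st()
"
python3 ecc.py pics/scene21f.png
```

```text
17.7 tcp [525.05   78.664 191.83 ] F [-8.561  1.692  4.592] M [0.374 1.017 0.054] phi -0.15738162931659969 tx [-0.024 -0.003 -1.   ] w 29.806494073229523
heel local -48.97227006144066 0.40601820699781666 F local -8.721098090370644 0.30617163195827257
18.15 tcp [525.059  78.669 191.853] F [-8.045  0.804  5.377] M [ 0.337  1.044 -0.013] phi -0.15742396972669057 tx [-0.024 -0.003 -1.   ] w 30.12418466862458
heel local -48.96107195083322 0.41930674627474396 F local -8.069894187254606 -0.48820324828257644
sleeve 0.9368432586297093 [ 0.095 -0.414] 3.914980664802451
control rail 0.9992414920290316 [0.063 0.012] None
nearhole fail
nearhole2 0.9537028801792066 [-0.133 -0.866] 3.9142917777168487
corner 0.9370070998064888 [ 0.014 -0.594] 2.6109509962384014
```

```bash
python3 -c "
from h import *
cv2.imwrite('pics/scene22.png',bot.capture('scene')['frame'])
st()"
```

```text
18.2 tcp [525.063  78.654 191.865] F [-6.949  2.579  5.449] M [ 0.298  1.024 -0.006] phi -0.157460903699241 tx [-0.024 -0.003 -1.   ] w 29.857470663307417
heel local -48.94467964992786 0.40653553721196456 F local -7.270819365786874 1.4392372002599867
```

View pics/scene22.png

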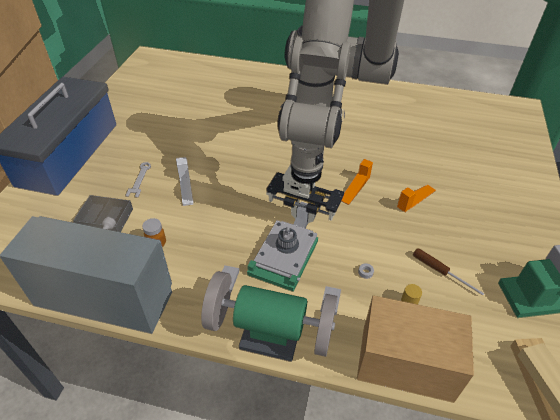

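```bash
python3 -c "
from plant import bot
print(bot.close_job())"
```

```text
the job is handed in; nothing more can be done
None
```

The job is handed in at about 18.2 s. The sleeve was turned until the jaws gripped the bit, and the wedge is holding the plate's nose about 4 mm up.

**Chuck:** I turned the sleeve about 1.29 rad clockwise. At the end the wrist read about 0.76 N m with the ridges barely slipping, then I let go. The picture afterwards showed all three jaws against the bit, which stayed centred.

**Wedge:** I gripped the wedge by its heel, on the left (+y) side. I carried it a few mm clear of the bench to just in front of the nose bar, set it down, and slid it straight in at about 8–10 N. The arm is still gripping it and holding it there, with a steady push of about 7–8 N along the fixture.

**Last checks:**
- **Lift:** the camera shift at the sleeve and at one plate hole gave 3.9 mm. The wedge's position gave about 4.1 mm using the nose position refined from the sleeve grip; the earlier nose estimate would make it about 4.3 mm.
- **Checks that disagreed or failed:** a cruder match on a plate corner gave only 2.6 mm; I did not trust it because its patch also takes in fixed background. The match on the other nose-end hole failed in the final image.
- **Tool pose:** the tool tilted about 0.024 rad from vertical while pushing and pressed the wedge down with about 5 N. It did not creep over the last half second.
- **Bench:** in the final picture the other objects look to be where they started.

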